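# Fit the lever to the watch-case opener

### The arm

A 7-joint arm with a two-finger parallel gripper is mounted at the origin on the work surface. World frame = base frame: x ahead of the robot, y to its left, z up, the work surface at z = 0. Lengths are in m, angles in rad, forces in N, time in s.
With the tool pointing down it reaches from about 0.4 to 0.85 m from the base axis. Payload 6.9 kg.
Tool frame: the origin (TCP) lies midway between the tips of the shut fingers; the grasp point (between the pads) lies behind it (ctrl.pinch_z is the z of the grasp point in the tool frame, in m); z points along the fingers, y is the line along which they close (so a half turn about z gives the same grasp; the last joint's range is limited). The gripper opens to 85 mm and grips with 20 to 120 N. Pads are 22 mm wide; open, the fingers measure 114 mm over their backs; the gripper's body (76 mm by 85 mm) begins 54 mm behind the grasp point. The pads swing forward as they close: fully open they stand 13 mm farther back than shut.
Start: joints at [1.444, 0.507, -0.238, 1.5, 0.126, 1.149, -0.155], TCP at [0.144, -0.608, 0.231] pointing down, gripper open.
Joint ranges: [-3.08, 3.08], [-0.24, 2.05], [-1.43, 1.35], [0, 2.5], [-1.52, 4.66], [0.17, 1.96], [-2.89, 2.89]. Speed limits (rad/s): [2.39, 2.39, 3.14, 3.14, 3.14, 3.14, 3.14].

### API

Orientations are given as a unit quaternion [w, x, y, z].
In Python, from station import ctrl, get_state, vision, ticket, models gives the robot as it stands. Calls block until the motion is done:
- ctrl.movep(position, orientation): joint-space move of the TCP to a pose.
- ctrl.movel(position, frame=None, max_speed=0.15): straight line of the TCP; frame=None keeps the orientation; max_speed is the mean speed in m/s.
- ctrl.set_joints(angles): joint-space move.
- ctrl.ungrasp() and ctrl.close_gripper(force=None): open the fingers fully, or close them until they stop; force is the grip in N (None keeps the last).
- ctrl.pause(seconds).
- ctrl.ik(position, orientation): joint angles nearest the present ones, or None.
- get_state(): the state.
- vision.grab_frame(name): name is "scene" or "top"; returns (picture, depth): 420x560x3 uint8, blue, green, red; 420x560 float32, m along the optical axis (not along the pixel's ray), 0 where there is no reading.
- vision.camera_info(name): a dict with "mtx" (3x3 intrinsics, pixels), "dist_coeffs" ([k1, k2, p1, p2, k3] as OpenCV has them; the pictures are not rectified), "R" (3x3) and "t" (3): a world point X has camera coordinates R X + t. Camera axes: x right, y down, z forward; pixel columns grow to the right and rows downward; lengths in m; the calibration is good to about 2 mm. A picture is of the moment at which its call begins. camera_info takes no time and is no camera call.
A pose or a line that the arm cannot do raises ctrl.Unreachable and nothing moves.
- ticket.close_job(): hands the job in; it is judged then, once.
Trained networks look in the newest picture that a camera, given by its name, has taken for a name from the list of things; names that differ only in an ending like _2 or _b are one class to them, and where a whole thing is asked for, a point or a joint stands for the part that bears it (a point fixed in the world has none). Each returns a list of dicts, best first, with "p" (0 to 1); they miss things now and then, are a little off and sometimes report something else, mostly with a low value. They report only what shows in the picture. A call takes as long as a camera call.
- models.recognise(camera, target): "point" ([column, row] in pixels, amid what is visible of it).
- models.masks_of(camera, target): "mask" (420x560 bool, what is visible of it) and "point" ([column, row] in pixels, amid what is visible of it).
The state is a dict: "time": time; "qpos": joint angles; "qd": joint speeds; "tau": joint torques, N m; "tcp_pos": TCP position; "eef_rot": TCP orientation; "contact_force": force on the tool from outside, world axes, zero at the start; "wrist_torque": the same for the moment, N m; "width": finger opening in m; "gripper_force": force on a finger pad.
Only numpy, scipy, OpenCV 4.12 (cv2) and the standard library are available. Lean on these libraries where they do the work, as an engineer would, in place of code of your own. Each camera call takes 0.05 s, during which the arm holds its last target. There are 200 camera calls.

### The job

Get the bench case opener ready for use by fitting its loose lever: pull the retaining knob out until it clicks and stays out, turn the lever to match the splines and thread it down over the spindle until the hub sits fully home on the shoulder, then push the knob fully back in so that its pin locks the hub. Any of the four ways the splines allow will do. Leave the other things on the bench undisturbed.

Things in the scene. Friction and masses are not known exactly. Their poses are not given: they have to be found in the camera images.
- stand: watch-case opener, fixed cast-iron C-frame: base 205 x 124 x 18 mm, column at its rear (+x), head 70 mm wide from 55 mm before to 122 mm behind the spindle's upright axis, flat top 160 mm above the origin. Origin: underside of the base, on that axis; -x is the front, with the knob. A lug 38 mm wide, 49 to 63 mm before the axis, its top 193 mm above the origin, guides the knob's pin.
- spindle_seat (a point): foot of the upright splined spindle on the head: a point on its axis, on the 52 mm wide shoulder where the hub comes to rest, 166 mm above the stand's origin. z is up; x and y point along splines and turn with the spindle, which a stiff brake holds (over 1.5 N m turns it). Four splines 8 mm wide, 90 degrees apart, reach 15.5 mm from the axis; the core between them is 21 mm in diameter.
- spindle_top (a point): tip of the spindle on its axis, 38 mm above the shoulder. The splines are full up to 30 mm above the shoulder, then pointed as a lead-in up to 36 mm; the nose tapers to 12 mm in diameter.
- knob_grip (a point): middle of the black ribbed pull-knob, 26 mm in diameter, 22 mm of full width along it; moves with it. While in, it is 89 mm before the spindle's axis and 181 mm above the stand's origin. Its axis is level, along the stand's x; it pulls out to the front (stand's -x). Free space below and on both sides; a firm grip (about 40 N) across it from above holds.
- lock_pin (a joint): travel of the pull-knob and its 8 mm pin, m: 0 = fully in, 0.016 = fully out. A sprung click holds it at either end: about 8 N to move it, past the middle it goes on by itself. In, the pin's point is 22.5 mm from the spindle's axis, 15 mm above the shoulder, in a hub's way; out, 38.5 mm. With the hub home it enters the hub's groove freely; else it meets the hub.
- lever: loose lever, 195 mm long, 0.42 kg, lying hub down on the mat. Origin: centre of the bore at the hub's underside; z up, x along the bar. Hub 44 mm high: flange 54 mm in diameter up to 9 mm, neck 42 mm in diameter up to 21 mm (the pin enters here, over the flange), square block above. Through bore 23.4 mm with four slots 10.4 mm wide, along x and y, to 16.9 mm from the axis: 1.2 mm play a side.
- lever_grip (a point): on the lever, 20 mm from the bore's axis along +x, near its centre of mass, 37 mm above the underside, in the hub's block: grip here, 40 N. The block has flat sides 40 mm apart (y), 21 to 44 mm above the underside, from x = -22 to 30 mm. Outward from it a bar 22 mm wide, 30 to 44 mm above the underside, up to 102 mm. On the spindle the bar clears lug and knob, but over the knob it would cover it.
- lever_end (a point): outer end of the lever's black round handle, 168 mm from the bore's axis along +x, 37 mm above the underside; the handle is 66 mm long, up to 27 mm in diameter.
- dish: bystander: glass dish 120 mm in diameter, 18 mm high, with papers and tiny parts; origin at the centre of its underside
- movement_holder: bystander: aluminium movement holder 50 x 64 x 27 mm with a brass watch movement; origin under its centre
- loupe: bystander: black eye loupe 34 mm in diameter, 30 mm high; origin under its centre
- tweezers: bystander: steel tweezers 130 mm long, 8 mm high, lying; origin under their middle
- screwdriver: bystander: small steel screwdriver 95 mm long, 12 mm high, lying; origin under its middle
- blower: bystander: black rubber dust blower, 58 mm in diameter, 95 mm high, standing; origin under its centre
- dust_cover: bystander: glass dust cover with a knob, 90 mm in diameter, 72 mm high; origin under its centre

How it is judged:
On the way, in this order (a step that is already met when the one before it is completed fails the run):
1. the knob is pulled out to its detent (value of joint lock_pin above 0.013 m), for 0.2 s.
2. the lever sits home on the spindle's splines (z of lever in the frame of spindle_seat between -0.002 and 0.0025 m and horizontal distance between lever and spindle_seat below 0.004 m and angle between lever's own z axis and vertical below 0.06 rad), for 0.2 s.
3. the knob is pushed back in (value of joint lock_pin below 0.002 m), for 0.2 s.
At the end, for the whole second after the job is handed in: The lever's hub is home on the spindle's shoulder (within 2.5 mm in height and 4 mm sideways of it, upright within 0.06 rad), at rest, and the knob is fully in (within 2 mm), so that its pin locks the hub (all of step 2 and value of joint lock_pin below 0.002 m and linear speed of lever below 0.01 m/s); the robot touches nothing.
It fails at once if a bystander is disturbed (moved more than 30 mm) (distance of any of dish, movement_holder, loupe, tweezers, screwdriver, blower, dust_cover from where it was at the start of the episode above 0.03 m).
It also fails if it takes over 61 s, if anything falls off the work surface, if the arm or the gripper's body presses on something with over 40 N, if the wrist force passes 120 N, or if a joint passes its speed limit or range.

## Working session

There is one attempt and no reset: what is moved stays moved. The work goes in short steps, each a Python script; the robot and the scene stay as the last script left them, time stands still between calls to the robot, and variables do not carry over. Pictures are saved under pics/ and viewed, at most 10 in all, crops included, and the job is handed in when it is done.

```bash
mkdir -p pics; ls; cat > h.py <<'E'
import numpy as np, cv2
from station import ctrl, get_state, vision, ticket, models
def cloud(cam, depth):
    c=vision.camera_info(cam); K=np.array(c["mtx"],float); d=np.array(c["dist_coeffs"],float)
    R=np.array(c["R"]); t=np.array(c["t"]).ravel()
    v,u=np.mgrid[0:420,0:560]
    n=cv2.undistortPoints(np.stack([u,v],-1).reshape(-1,1,2).astype(np.float64),K,d).reshape(420,560,2)
    P=np.dstack([n*depth[...,None],depth]); W=(P-t)@R
    W[depth<=0]=np.nan
    return W
E
python3 - <<'E'
from h import *
print(ctrl.pinch_z)
for cam in ("scene","top"):
    im,d=vision.grab_frame(cam); cv2.imwrite(f"pics/{cam}0.png",im); W=cloud(cam,d); np.save(f"{cam}0.npy",W)
    print(cam, np.array(vision.camera_info(cam)["t"]))
    for n in ["stand","spindle_top","knob_grip","lever","lever_grip","lever_end","dish","movement_holder","loupe","tweezers","screwdriver","blower","dust_cover"]:
        for r in models.recognise(cam,n)[:2]:
            c,q=np.round(r["point"]).astype(int); print(n,round(r["p"],2),c,q,np.round(W[q,c],3))
print(get_state())
E
```

```text
pics
-0.0187
scene [-0.43623412 -0.15810933  1.44698278]
stand 0.84 305 216 [0.567 0.084 0.018]
stand 0.31 336 165 [0.519 0.318 0.044]
spindle_top 0.69 292 184 [0.562 0.023 0.174]
knob_grip 0.52 264 172 [0.483 0.005 0.186]
lever 0.73 338 168 [0.505 0.36  0.002]
lever_grip 0.75 339 165 [0.524 0.329 0.041]
lever_end 0.74 341 164 [0.529 0.332 0.045]
lever_end 0.36 244 208 [0.398 0.006 0.01 ]
dish 0.85 184 294 [ 0.491 -0.316  0.004]
movement_holder 0.6 200 235 [ 0.39  -0.163  0.025]
tweezers 0.48 245 206 [ 0.385  0.024 -0.003]
screwdriver 0.73 185 295 [ 0.495 -0.317  0.005]
dust_cover 0.67 387 227 [0.784 0.168 0.043]
dust_cover 0.48 339 165 [0.524 0.329 0.041]
top [-0.00164847  0.5761818   1.18341027]
stand 0.79 254 205 [0.558 0.03  0.205]
stand 0.37 134 232 [0.519 0.347 0.046]
spindle_top 0.69 253 207 [0.554 0.033 0.204]
spindle_top 0.27 393 238 [ 0.495 -0.319  0.007]
knob_grip 0.52 257 238 [0.5   0.034 0.024]
lever 0.73 139 228 [0.53  0.336 0.042]
lever 0.5 255 203 [0.563 0.028 0.205]
lever_grip 0.88 134 232 [0.519 0.347 0.046]
lever_grip 0.72 335 135 [ 0.761 -0.173  0.056]
lever_end 0
[... 354 characters left out ...]
4, 'qpos': array([ 1.44448425,  0.50744122, -0.23762515,  1.50020363,  0.12571977,
        1.14890561, -0.15481624]), 'qd': array([ 0.00027571, -0.00069807, -0.001296  , -0.00071789,  0.00083741,
        0.00032028, -0.00188201]), 'tau': array([-1.90394235e-04, -6.20360684e+01, -2.18488052e+00, -2.49960619e+01,
        1.38743600e-02,  2.30586265e-03,  5.70803752e-05]), 'tcp_pos': array([ 0.14356766, -0.60827376,  0.23131113]), 'eef_rot': array([ 1.21203756e-05,  9.93290960e-01,  1.15641983e-01, -2.85981201e-07]), 'contact_force': array([-0.50403099,  1.32350124, -0.5542511 ]), 'wrist_torque': array([-0.04740856, -0.03879972, -0.02670135]), 'gripper_force': 0.0, 'width': 0.08532354245771041}
```

```bash
python3 - <<'E'
import cv2,numpy as np
a=cv2.imread("pics/top0.png")
cv2.imwrite("pics/topA.png",cv2.resize(a,None,fx=1.42,fy=1.42,interpolation=cv2.INTER_CUBIC))
c=np.hstack([cv2.resize(a[165:290,195:320],(400,400),interpolation=cv2.INTER_CUBIC),cv2.resize(a[160:285,85:210],(400,400),interpolation=cv2.INTER_CUBIC)])
cv2.imwrite("pics/topB.png",c)
E
```

```text
(no output)
```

View pics/topA.png

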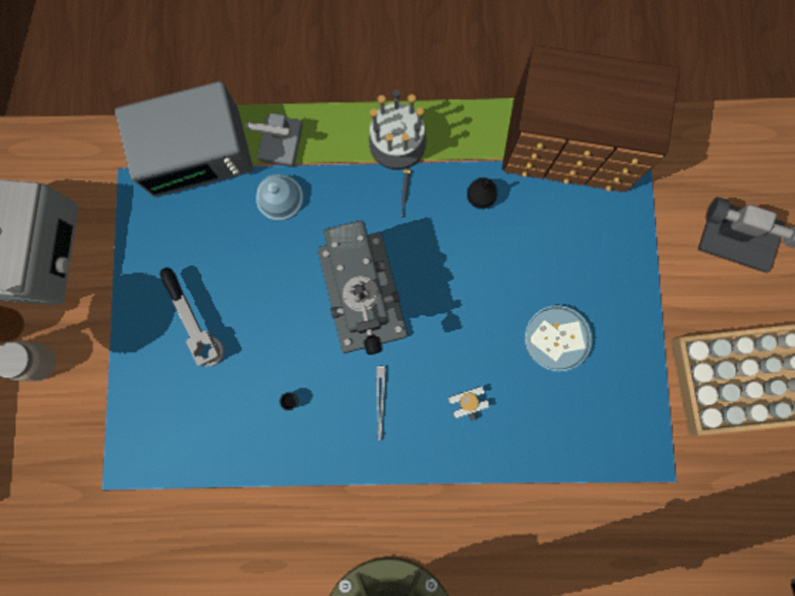

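View pics/topB.png

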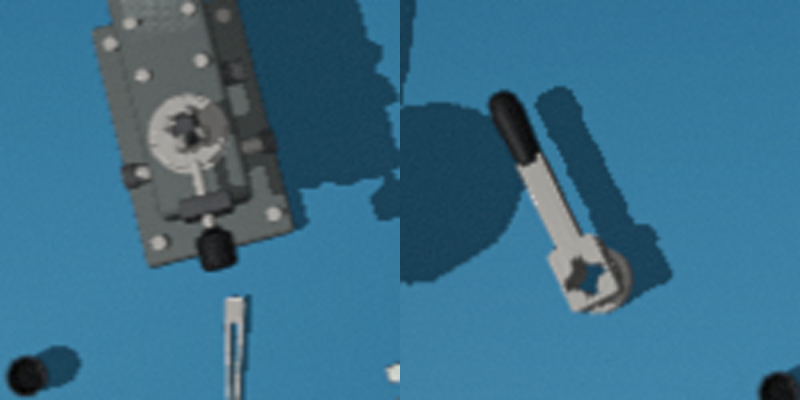

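View pics/scene0.png

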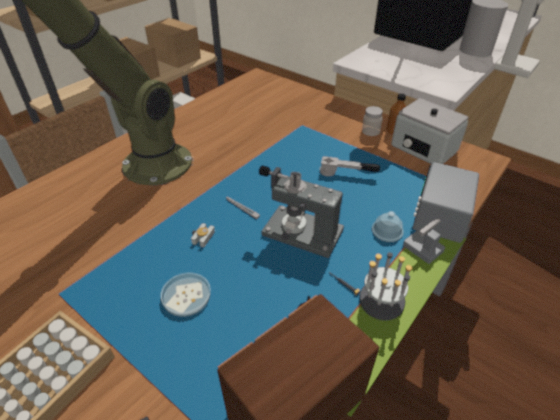

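The top view shows the stand with its spindle at about (253,206) and the knob at (262,241). The lever's hub is at about (143,247), with its handle pointing up-left to (120,195). The tweezers lie in front of the knob at about x=268, y=255–310, and the loupe is at (203,282). Next I'll rectify these to metric planes.

```bash
cat >> h.py <<'E'
def rect(cam, im, c, z, half, s=0.0005):
    """metric view of plane z round c: rows = -x world down, cols = -y (as top camera)"""
    k=vision.camera_info(cam); n=int(2*half/s)
    r,q=np.mgrid[0:n,0:n]; X=c[0]+half-r*s; Y=c[1]+half-q*s
    P=np.stack([X,Y,np.full_like(X,z)],-1).reshape(-1,3)
    rv,_=cv2.Rodrigues(np.array(k["R"],float)); p,_=cv2.projectPoints(P,rv,np.array(k["t"],float),np.array(k["mtx"],float),np.array(k["dist_coeffs"],float))
    m=p.reshape(n,n,2).astype(np.float32)
    return cv2.remap(im,m[...,0],m[...,1],cv2.INTER_CUBIC)
def avg(cam,N=6):
    I=[];D=[]
    for _ in range(N):
        a,b=vision.grab_frame(cam); I.append(a.astype(np.float32)); D.append(np.where(b>0,b,np.nan))
    return np.mean(I,0).clip(0,255).astype(np.uint8), np.nan_to_num(np.nanmedian(D,0))
E
python3 - <<'E' 2>/dev/null
from h import *
out=[]
for cam in("top","scene"):
    im,d=avg(cam,5); W=cloud(cam,d); np.save(cam+"1.npy",W); cv2.imwrite(cam+"1.png",im)
    x,y,z=W[...,0],W[...,1],W[...,2]
    near=(np.hypot(x-.57,y-.03)<.16)
    def box(m,name):
        P=W[m]; 
        if len(P)<8: print(name,len(P));return
        (c,s,a)=cv2.minAreaRect((P[:,:2]*1000).astype(np.float32)); print(cam,name,len(P),np.round(P.mean(0),4),np.round(c,1),np.round(s,1),round(a,2), 'zmed',np.round(np.median(P[:,2]),4))
    box(near&(z>.155)&(z<.163),"head")
    box(near&(z>.164)&(z<.170),"shoulder")
    box(near&(z>.198),"tip")
    box(near&(x<.51)&(z>.17)&(z<.20),"knob/lug")
    lv=(np.hypot(x-.5,y-.35)<.16)&(z>.015)&(z<.06); box(lv,"lever")
    P=W[lv&(z>.025)][:,:2]; e=np.linalg.eigh(np.cov(P.T))[1][:,1]; print("lever axis",np.degrees(np.arctan2(e[1],e[0])))
    a=rect(cam,im,(.557,.03),.198,.03,.0002); b=rect(cam,im,(.53,.035),.181,.05,.000333)
    out.append(np.hstack([a,b]))
cv2.imwrite("pics/rect.png",np.vstack(out))
E
```

```text
top head 1033 [0.6038 0.0426 0.1615] [589.6  39.9] [184.2  69.8] 13.26 zmed 0.1619
top shoulder 493 [0.5805 0.0382 0.1666] [587.2  39.9] [179.9  62.5] 11.85 zmed 0.1667
top tip 106 [0.5558 0.0316 0.2033] [522.9  17.8] [107.8  26.7] 22.82 zmed 0.2033
top knob/lug 257 [0.4869 0.0163 0.1931] [485.8  18.4] [50.6 36.7] 5.56 zmed 0.1946
top lever 815 [0.5376 0.3503 0.0454] [547.3 357.9] [189.1  40.4] 27.69 zmed 0.0468
lever axis -153.63464050259032
scene head 936 [0.6098 0.0357 0.16  ] [591.7  37.9] [183.8  71.4] 12.79 zmed 0.1603
scene shoulder 168 [0.571  0.028  0.1663] [571.2  33.3] [169.9  52.2] 13.41 zmed 0.1664
scene tip 47 [0.5646 0.0301 0.2018] [563.6  31.8] [23. 19.] 30.9 zmed 0.2017
scene knob/lug 149 [0.4884 0.0105 0.188 ] [488.1  18.5] [43.9 37.9] 0.98 zmed 0.1897
scene lever 526 [0.5407 0.3448 0.0399] [548.3 356.1] [189.8  41.8] 28.03 zmed 0.0429
lever axis -153.78359704889792
```

View pics/rect.png

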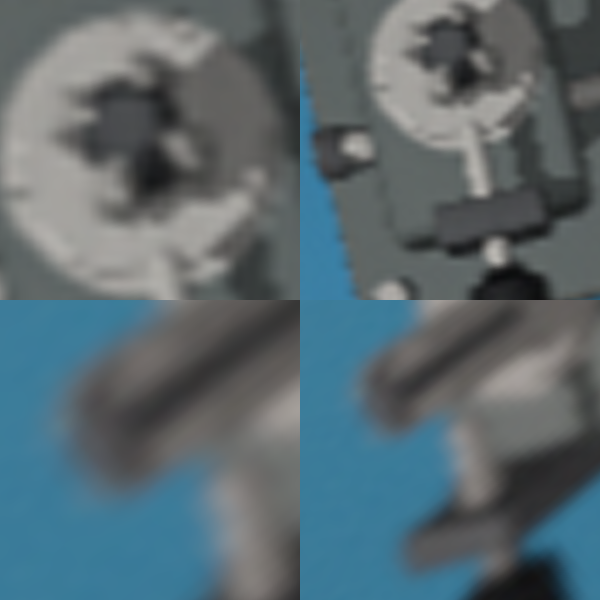

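```bash
cat > fit.py <<'E'
from h import *
from scipy.optimize import minimize
def local(x,y,p): 
    c,s=np.cos(p[3]),np.sin(p[3]); dx,dy=x-p[0],y-p[1]; return c*dx+s*dy,-s*dx+c*dy
def h_stand(x,y,p):           # p=x,y,dz,yaw,spindle yaw ; height over table
    X,Y=local(x,y,p); h=np.zeros_like(X)
    h=np.where((abs(X+.0175+.0)<9)&(X>-.092)&(X<.122)&(abs(Y)<.062),.0,h)
    h=np.where((X>-.055)&(X<.122)&(abs(Y)<.035),.160,h)
    r=np.hypot(X,Y); h=np.where(r<.026,.166,h)
    h=np.where((X>-.063)&(X<-.049)&(abs(Y)<.019),.193,h)
    h=np.where((abs(X+.089)<.012)&(abs(Y)<.013),.181+np.sqrt(np.maximum(.013**2-Y**2,0)),h)
    a=p[4]-p[3]; c,s=np.cos(a),np.sin(a); U,V=c*X+s*Y,-s*X+c*Y
    w=np.minimum(abs(U),abs(V))
    h=np.where((w<.004)&(r<.0155),.166+.036-.006*w/.004,h)
    h=np.where(r<.0105,.166+np.minimum(.038,.038-.008*(r-.006)/.0045),h)
    return h
def h_lever(x,y,p):
    X,Y=local(x,y,p); h=np.zeros_like(X); r=np.hypot(X,Y)
    h=np.where(r<.027,.009,h); h=np.where(r<.021,.021,h)
    h=np.where((X>-.022)&(X<.030)&(abs(Y)<.020),.044,h)
    h=np.where((X>=.03)&(X<.102)&(abs(Y)<.011),.044,h)
    h=np.where((X>=.102)&(X<.168)&(abs(Y)<.013),.037+np.sqrt(np.maximum(.0132**2-Y**2,0)),h)
    h=np.where((r<.0117)|((np.minimum(abs(X),abs(Y))<.0052)&(r<.0169)),.0,h)
    return h
class Fit:
    def __init__(s,cam,W,hf,c,rad,zlo,zhi,zbase=0):
        k=vision.camera_info(cam); C=-np.array(k["R"]).T@np.array(k["t"]).ravel()
        m=np.hypot(W[...,0]-c[0],W[...,1]-c[1])<rad
        P=W[m]; D=P-C; s.zt=P[:,2]; s.hf=hf
        s.zs=np.arange(zhi,zlo,-.0007); l=(s.zs[None]-C[2])/D[:,2:3]
        s.X=C[0]+l*D[:,:1]; s.Y=C[1]+l*D[:,1:2]; s.zlo=zlo
    def pred(s,p):
        H=s.hf(s.X,s.Y,p)+p[2]; hit=H>=s.zs[None]
        return np.where(hit.any(1),s.zs[hit.argmax(1)],s.zlo)
    def cost(s,p,cap=.008):
        return np.minimum(abs(s.pred(p)-np.maximum(s.zt,s.zlo)),cap).mean()*1000
def solve(fs,p0,step):
    f=lambda p:sum(a.cost(p) for a in fs)
    best=None
    for sc in(1,.5,.25):
        p0=np.array(p0 if best is None else best.x)
        S=np.vstack([p0]+[p0+sc*np.eye(len(p0))[i]*step[i] for i in range(len(p0))])
        r=minimize(f,p0,method="Nelder-Mead",options=dict(initial_simplex=S,xatol=1e-5,fatol=1e-4,maxfev=300))
        if best is None or r.fun<best.fun: best=r
    return best
E
cat > t.py <<'E'
from fit import *
for cam in("top","scene"):
    W=np.load(cam+"1.npy")
    k=vision.camera_info(cam); print(cam,"C",-np.array(k["R"]).T@np.array(k["t"]).ravel())
    r=solve([Fit(cam,W,h_lever,(.54,.35),.13,.003,.06)],[.475,.318,.001,.459],[.006,.006,.002,.05]); print("lever",np.round(r.x,4),r.fun)
    f=Fit(cam,W,h_stand,(.55,.03),.12,.14,.215)
    r=solve([f],[.558,.0314,.001,.228,.4],[.005,.005,.002,.04,.2]); print("stand",np.round(r.x,4),r.fun)
    g=Fit(cam,W,h_stand,r.x[:2],.024,.14,.215)
    for a in np.radians(np.arange(0,90,7.5)):
        print(round(np.degrees(a),1), round(g.cost([*r.x[:4],a]),3),end="; ")
    print()
E
python3 t.py
```

```text
top C [ 0.39325061 -0.03375447  1.25565228]
lever [0.4833 0.3251 0.002  0.4631] 0.7555926889733237
stand [ 0.5613  0.0332  0.003   0.2307 -0.276 ] 0.5714799001097981
0.0 2.152; 7.5 2.474; 15.0 2.754; 22.5 3.026; 30.0 3.077; 37.5 3.013; 45.0 2.747; 52.5 2.464; 60.0 2.085; 67.5 1.701; 75.0 1.181; 82.5 1.843; 
scene C [ 1.06650386 -0.65842661  0.85912855]
lever [4.832e-01 3.235e-01 1.000e-04 4.732e-01] 1.015130456968538
stand [ 0.5621  0.0331  0.0009  0.2298 -0.2894] 0.3353779389273662
0.0 0.825; 7.5 1.144; 15.0 1.249; 22.5 1.385; 30.0 1.395; 37.5 1.346; 45.0 1.244; 52.5 1.028; 60.0 0.791; 67.5 0.625; 75.0 0.446; 82.5 0.691;
```

```bash
cat >> h.py <<'E'
S=np.array([.5617,.0332]); SY=.230; SP=-.283; L=np.array([.4833,.3245]); LY=.466
u=lambda a:np.array([np.cos(a),np.sin(a)])
q=lambda t:[0,np.cos(t/2),np.sin(t/2),0]
st=lambda:{k:np.round(v,4) for k,v in get_state().items() if k in("time","tcp_pos","contact_force","wrist_torque","width","gripper_force")}
E
python3 - <<'E'
from h import *
for t in (SY,SY+np.pi): print("knob",ctrl.ik([*(S-.089*u(SY)),.163],q(t)))
for t in (LY,LY-np.pi): print("lev",ctrl.ik([*(L+.02*u(LY)),.019],q(t)))
for k in range(4):
  a=SP+k*np.pi/2
  for f in(0,np.pi): print("place",np.degrees(a),f,ctrl.ik([*(S+.02*u(a)),.19],q(a+f)),ctrl.ik([*(S+.02*u(a)),.26],q(a+f)) is not None)
K=S-.089*u(SY)
ctrl.movep([*K,.25],q(SY)); print(st())
ctrl.movel([*K,.163]); print(st())
ctrl.close_gripper(50); print(st())
ctrl.movel([*(K-.0175*u(SY)),.163],max_speed=.06); print(st())
ctrl.ungrasp(); print(st())
E
```

```text
knob [ 0.43494691  0.41740236 -0.72080385  1.97776686  0.35627171  0.87430818
 -1.81681744]
knob [ 0.72867099  0.624047   -1.28205573  1.97493148  0.68852298  1.07913717
  0.93903559]
lev [-0.25830849  0.77133757 -0.61610922  1.79428388  0.61269831  0.77606052
 -2.29784692]
lev [ 0.01158445  1.0253265  -1.22701434  1.7908498   1.06724791  1.16533865
  0.46022188]
place -16.214705602202297 0 [ 0.29442726  0.52115193 -0.60496008  1.67704066  0.33289881  1.04814894
 -2.27044695] True
place -16.214705602202297 3.141592653589793 [ 0.52573305  0.64975763 -1.05318773  1.67424187  0.60452501  1.18103005
  0.60683257] True
place 73.78529439779771 0 [ 0.41076038  0.57035446 -0.88127907  1.70632569  0.4865325   1.0994767
 -0.90365936] True
place 73.78529439779771 3.141592653589793 [ 0.55709226  0.70869007 -1.22537483  1.70472976  0.70276982  1.24530222
  2.02298465] True
place 163.7852943977977 0 [ 0.54286383  0.59508235 -1.06784044  1.77147479  0.57516964  1.12646484
  0.57448454] True
place 163.7852943977977 3.141592653589793 [ 0.30517547  0.46889668 -0.63103338  1.77415487  0.32169199  1.003
[... 780 characters left out ...]
 'tcp_pos': array([0.475 , 0.0138, 0.1635]), 'contact_force': array([-1.6027,  2.0398,  5.5642]), 'wrist_torque': array([ 0.5629,  0.4317, -0.0454]), 'gripper_force': np.float64(48.748), 'width': np.float64(0.0248)}
{'time': np.float64(6.1583), 'tcp_pos': array([0.4593, 0.0101, 0.1637]), 'contact_force': array([ 2.44  ,  3.6663, -0.797 ]), 'wrist_torque': array([ 0.909 , -0.7677, -0.044 ]), 'gripper_force': np.float64(50.6126), 'width': np.float64(0.0246)}
{'time': np.float64(6.775), 'tcp_pos': array([0.4579, 0.0089, 0.163 ]), 'contact_force': array([ 0.244 , -0.0156, -1.0623]), 'wrist_torque': array([-0.0424,  0.0115, -0.0316]), 'gripper_force': np.float64(0.0), 'width': np.float64(0.0852)}
```

```bash
python3 - <<'E'
from fit import *
p=get_state()["tcp_pos"]; ctrl.movel([p[0],p[1],.26])
G=L+.02*u(LY)
ctrl.movep([*G,.15],q(LY)); print(st())
im,d=avg("top",3); W=cloud("top",d)
f=Fit("top",W,h_stand,(.55,.03),.12,.14,.215)
def hk(k):  # knob shifted by k
    K=S-(.089+k)*u(SY); a=W.reshape(-1,3); loc=(a[:,:2]-S)@np.c_[u(SY),[-np.sin(SY),np.cos(SY)]]
    m=(abs(loc[:,1])<.006)&(loc[:,0]<-.07)&(a[:,2]>.185)&(a[:,2]<.203); return loc[m,0]
x=hk(0); print("knob top extent",x.min(),x.max(),len(x))
W0=np.load("top1.npy"); W=W0; x=hk(0); print("before",x.min(),x.max(),len(x))
ctrl.movel([*G,.0195],max_speed=.1); print(st())
ctrl.close_gripper(45); ctrl.pause(.2); print(st())
ctrl.movel([*G,.12],max_speed=.1); print(st())
im,d=avg("top",3); W=cloud("top",d); np.save("top2.npy",W); cv2.imwrite("top2.png",im); cv2.imwrite("pics/t2.png",cv2.resize(im[140:300,70:300],(800,556),interpolation=cv2.INTER_CUBIC))
E
```

```text
{'time': np.float64(8.875), 'tcp_pos': array([0.502 , 0.3319, 0.15  ]), 'contact_force': array([ 0.1852, -0.3065,  0.6491]), 'wrist_torque': array([-0.0514, -0.0088,  0.0124]), 'gripper_force': np.float64(0.0), 'width': np.float64(0.0855)}
knob top extent -0.11819893331669458 -0.07012581606926233 101
before -0.1020986096578078 -0.07083071988083692 74
{'time': np.float64(10.4833), 'tcp_pos': array([0.5015, 0.3339, 0.0202]), 'contact_force': array([ 0.0922,  0.3736, -0.2359]), 'wrist_torque': array([ 0.0008, -0.001 , -0.0243]), 'gripper_force': np.float64(0.0), 'width': np.float64(0.0853)}
{'time': np.float64(11.175), 'tcp_pos': array([0.5013, 0.3337, 0.0199]), 'contact_force': array([ 0.2223, -0.3528,  5.0912]), 'wrist_torque': array([-0.1809,  0.1224, -0.0358]), 'gripper_force': np.float64(46.2908), 'width': np.float64(0.0391)}
{'time': np.float64(12.3333), 'tcp_pos': array([0.5009, 0.3331, 0.1193]), 'contact_force': array([ 0.2762, -0.8555, -4.4492]), 'wrist_torque': array([0.0603, 0.0272, 0.0551]), 'gripper_force': np.float64(45.7379), 'width': np.float64(0.0393)}
```

View pics/t2.png

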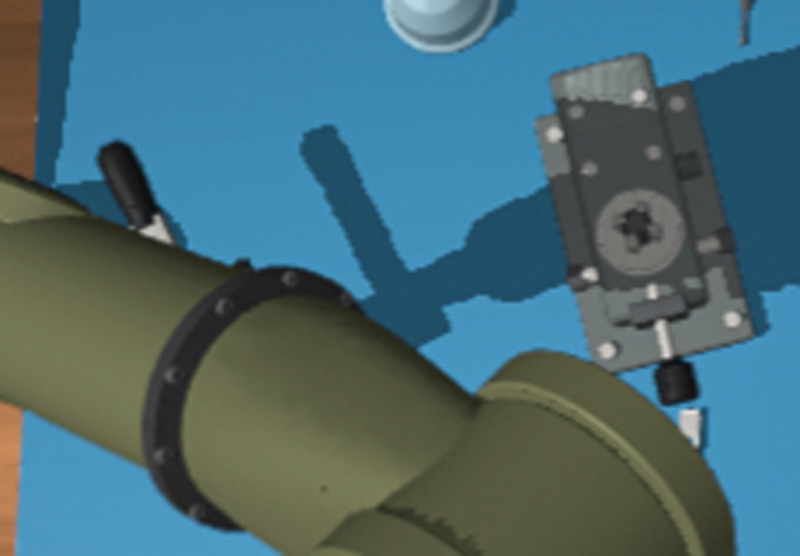

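```bash
python3 - <<'E'
from fit import *
A=SP+np.pi/2
p=get_state()["tcp_pos"]; ctrl.movel([p[0],p[1],.27])
P=S+.02*u(A)
ctrl.movep([*P,.27],q(A)); ctrl.movel([*P,.25],max_speed=.1); ctrl.pause(.3); print(st())
t=get_state()["tcp_pos"]; eb=t[2]-.0195
from scipy.spatial.transform import Rotation as Ro
R=Ro.from_quat(np.roll(get_state()["eef_rot"],-1)).as_matrix(); print("tool yaw",np.arctan2(R[1,0],R[0,0]),"want",A,"tilt",R[:2,2])
pics=[]
for cam in("scene","top"):
    im,d=avg(cam,4); W=cloud(cam,d); np.save(cam+"3.npy",W); cv2.imwrite(cam+"3.png",im)
    f=Fit(cam,W,h_lever,S+.12*u(A),.075,eb+.003,eb+.06)
    e=t[:2]-.02*u(A)
    r=solve([f],[*e,eb,A],[.004,.004,.003,.04]); print(cam,"lever",np.round(r.x,4),r.fun,"expected",np.round([*e,eb,A],4))
    pics.append(im)
cv2.imwrite("pics/p3.png",np.hstack([cv2.resize(pics[0][100:260,220:380],(400,400),interpolation=cv2.INTER_CUBIC),cv2.resize(pics[1][110:270,150:310],(400,400),interpolation=cv2.INTER_CUBIC)]))
E
```

```text
{'time': np.float64(15.3917), 'tcp_pos': array([0.5674, 0.0526, 0.2504]), 'contact_force': array([-0.26  ,  0.2443, -4.6863]), 'wrist_torque': array([-0.0011,  0.0609,  0.0068]), 'gripper_force': np.float64(45.8955), 'width': np.float64(0.0396)}
tool yaw 1.2878486100543842 want 1.2877963267948966 tilt [6.82640533e-04 8.09910525e-05]
scene lever [0.5633 0.0353 0.2308 1.2943] 0.3960358800018964 expected [0.5619 0.0334 0.2309 1.2878]
top lever [0.5626 0.0352 0.2318 1.2902] 2.1236043197979315 expected [0.5619 0.0334 0.2309 1.2878]h.py:23: RuntimeWarning: All-NaN slice encountered
  return np.mean(I,0).clip(0,255).astype(np.uint8), np.nan_to_num(np.nanmedian(D,0))
```

View pics/p3.png

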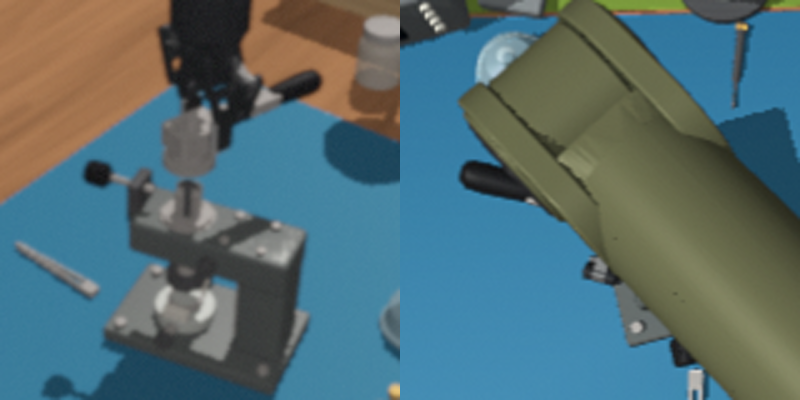

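The scene crop shows the hub hanging just over the spindle, with the knob and pin clearly out. I'll cross-check the hub position with a circle fit on the flange and neck.

```bash
python3 - <<'E'
from h import *
from scipy.optimize import least_squares
W=np.load("scene3.npy").reshape(-1,3); eb=.2308
def circ(W,c,z0,z1,r):
    m=(np.hypot(*(W[:,:2]-c).T)<r+.007)&(W[:,2]>z0)&(W[:,2]<z1); P=W[m,:2]
    s=least_squares(lambda p:np.hypot(*(P-p).T)-r,c,loss="soft_l1",f_scale=.001); print(len(P),np.round(s.x,4),np.round(np.median(abs(s.fun))*1e3,2))
c=np.array([.5628,.0345])
circ(W,c,eb+.001,eb+.0085,.027); circ(W,c,eb+.010,eb+.020,.021)
# shoulder rim radius 26 z .160-.166 before, same camera
circ(np.load("scene1.npy").reshape(-1,3),np.array([.562,.033]),.1612,.1655,.026)
E
```

```text
63 [0.5613 0.0326] 0.56
49 [0.5616 0.0323] 0.32
63 [0.5626 0.0323] 1.88
```

```bash
python3 - <<'E'
from fit import *
A=SP+np.pi/2
W=np.load("scene3.npy"); W1=np.load("scene1.npy"); eb=.2308
Wh=W.copy(); Wh[Wh[...,2]>eb+.021]=np.nan
hub=Fit("scene",Wh,h_lever,(.562,.0334),.045,eb+.001,eb+.05); hub.zt=np.clip(hub.zt,None,eb+.021)
print("hub",[ (np.round(r.x,4),round(r.fun,3)) for r in[solve([hub],[.562,.0334,eb,A],[.003,.003,.002,.02])]])
han=Fit("scene",W,h_lever,S+.13*u(A),.06,eb+.003,eb+.06)
for dx in(-.002,-.001,0,.001,.002):  # along the bar
    print(dx,[round(min(f.cost([*(np.array([.5625,.034])+dx*u(A)+dy*u(A-np.pi/2)),eb,y]) for dy in(-.001,-.0005,0,.0005,.001) for y in(1.282,1.288,1.294,1.3)),3) for f in(hub,han)])
for cam in("scene","top"):
    W1=np.load(cam+"1.npy"); dz=.0009 if cam=="scene" else .003
    sp=Fit(cam,W1,h_stand,(.5617,.0332),.035,.155,.215)
    r=solve([sp],[.5617,.0332,dz,.23,SP],[.003,.003,.001,.02,.05]); print(cam,"spindle",np.round(r.x,4),r.fun)
E
```

```text
hub [(array([0.5613, 0.033 , 0.2314, 1.2896]), np.float64(0.143))]
-0.002 [np.float64(0.16), np.float64(0.506)]
-0.001 [np.float64(0.15), np.float64(0.5)]
0 [np.float64(0.165), np.float64(0.491)]
0.001 [np.float64(0.181), np.float64(0.49)]
0.002 [np.float64(0.209), np.float64(0.493)]
scene spindle [ 0.5623  0.0329  0.001   0.249  -0.2893] 0.45280582193706553
top spindle [ 0.5612  0.0332  0.0034  0.236  -0.2804] 1.3156622847638044
```

```bash
cat > down.py <<'E'
from h import *
def down(xy,z,zend,lim=14,step=.003):
    while z>zend+1e-6:
        z=max(z-step,zend); ctrl.movel([*xy,z],max_speed=.05); s=get_state()
        print(np.round(z,4),np.round(s["tcp_pos"],4),np.round(s["contact_force"],1),np.round(s["wrist_torque"],2),round(s["time"],1))
        if s["contact_force"][2]+4.5>lim: return z,False
    return z,True
E
python3 - <<'E'
from down import *
A=SP+np.pi/2
P=S+.02*u(A)+[.0003,0]
ctrl.movel([*P,.23],max_speed=.08)
print(down(P,.23,.1855))
E
```

```text
0.227 [0.5676 0.0525 0.227 ] [ 0.5 -0.1 -4. ] [-0.03  0.    0.07] 16.4
0.224 [0.5675 0.0523 0.2239] [ 0.  -0.4 -3.9] [-0.01  0.   -0.01] 16.7
0.221 [0.5675 0.0523 0.2208] [ 0.3 -0.2 -4.3] [ 0.   -0.01 -0.04] 16.9
0.218 [0.5675 0.0523 0.2178] [-0.   0.4 -4.2] [-0.06  0.02 -0.03] 17.2
0.215 [0.5675 0.0523 0.2148] [-0.3  0.1 -4.3] [-0.05 -0.07  0.01] 17.4
0.212 [0.5675 0.0524 0.2118] [ 0.1  0.5 -4.4] [-0.03 -0.07  0.03] 17.7
0.209 [0.5675 0.0523 0.2088] [-0.4  0.1 -4.1] [-0.02  0.    0.01] 17.9
0.206 [0.5675 0.0524 0.2058] [-0.4 -0.1 -4.3] [-0.01  0.01 -0.02] 18.2
0.203 [0.5675 0.0524 0.2028] [ 1.1  0.1 -4. ] [-0.02 -0.05 -0.01] 18.4
0.2 [0.5675 0.0524 0.1998] [-0.6 -0.7 -4.6] [-0.04 -0.02 -0.  ] 18.7
0.197 [0.5675 0.0523 0.1968] [-0.2  0.6 -4.8] [ 0.05 -0.01  0.02] 18.9
0.194 [0.5675 0.0524 0.1938] [ 0.6 -0.  -4.7] [-0.03  0.03  0.01] 19.2
0.191 [0.5675 0.0523 0.1908] [ 0.3  0.  -5.6] [-0.02  0.03  0.05] 19.4
0.188 [0.5675 0.0523 0.1878] [-0.3  0.1 -4.9] [-0.04  0.01  0.  ] 19.7
0.1855 [0.5678 0.0526 0.1859] [-0.1  0.3  0.5] [-0.08  0.13  0.01] 19.9
(0.1855, True)
```

```bash
python3 - <<'E'
from down import *
from fit import *
A=SP+np.pi/2; P=S+.02*u(A)+[.0003,0]
print(down(P,.1855,.1845,step=.001)); ctrl.ungrasp(); ctrl.movel([*P,.27])
K=S-.105*u(SY)
ctrl.movep([*K,.27],q(SY)); print(st())
W=cloud("scene",avg("scene",4)[1])
f=Fit("scene",W,h_lever,S+.06*u(A),.11,.1685,.23)
r=solve([f],[*S,.166,A],[.003,.003,.002,.03]); print("lever",np.round(r.x,4),r.fun)
im=vision.grab_frame("scene")[0]; cv2.imwrite("pics/p4.png",cv2.resize(im[110:270,220:380],(500,500),interpolation=cv2.INTER_CUBIC))
E
```

```text
0.1845 [0.5678 0.0527 0.1859] [-2.8 -1.   9.4] [-0.4   0.73  0.01] 20.2
(0.1845, True)
{'time': np.float64(22.2083), 'tcp_pos': array([0.4598, 0.0092, 0.2698]), 'contact_force': array([-0.2381, -0.4887, -0.0186]), 'wrist_torque': array([ 0.0632, -0.0286,  0.0536]), 'gripper_force': np.float64(0.0), 'width': np.float64(0.0851)}
lever [0.5624 0.0325 0.1664 1.2932] 0.8434779523011301h.py:23: RuntimeWarning: All-NaN slice encountered
  return np.mean(I,0).clip(0,255).astype(np.uint8), np.nan_to_num(np.nanmedian(D,0))
```

View pics/p4.png

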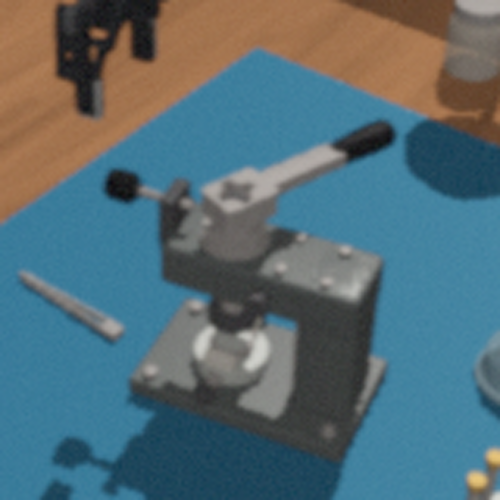

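The lever is home: the fitted height is 0.1664 m, and the hub at (235,225) sits flat on the shoulder. The knob at (122,185) is still out, so I'll push it in now.

```bash
python3 - <<'E'
from fit import *
K=S-.105*u(SY)
ctrl.movel([*K,.163]); ctrl.close_gripper(50); print(st())
ctrl.movel([*(K+.0175*u(SY)),.163],max_speed=.06); ctrl.pause(.3); print(st())
ctrl.ungrasp(); t=get_state()["tcp_pos"]; ctrl.movel([t[0],t[1],.28]); ctrl.movep([.40,-.2,.30],q(SY)); ctrl.pause(.3); print(st())
A=SP+np.pi/2
for cam in("scene","top"):
    im,d=avg(cam,4); W=cloud(cam,d)
    f=Fit(cam,W,h_lever,S+.06*u(A),.11,.1705,.23)
    r=solve([f],[*S,.166,A],[.003,.003,.002,.03]); print(cam,"lever",np.round(r.x,4),r.fun)
    a=W.reshape(-1,3); a1=np.load(cam+"1.npy").reshape(-1,3)
    for b in(a1,a):
        loc=(b[:,:2]-S)@np.c_[u(SY),[-np.sin(SY),np.cos(SY)]]
        m=(abs(loc[:,1])<.006)&(loc[:,0]<-.07)&(b[:,2]>.185)&(b[:,2]<.203); print("knob",np.round(np.sort(loc[m,0])[[0,3]],4))
    cv2.imwrite(f"pics/f_{cam}.png",cv2.resize(im,(784,588)))
E
```

```text
{'time': np.float64(23.9083), 'tcp_pos': array([0.4594, 0.0102, 0.1635]), 'contact_force': array([-1.7423,  2.003 ,  5.2464]), 'wrist_torque': array([ 0.5438,  0.4724, -0.0686]), 'gripper_force': np.float64(48.7301), 'width': np.float64(0.0243)}
{'time': np.float64(24.65), 'tcp_pos': array([0.475 , 0.0139, 0.1634]), 'contact_force': array([-8.2696,  0.6592, 10.0608]), 'wrist_torque': array([ 0.354 ,  1.5762, -0.0396]), 'gripper_force': np.float64(50.9135), 'width': np.float64(0.0244)}
{'time': np.float64(27.4083), 'tcp_pos': array([ 0.4005, -0.199 ,  0.3   ]), 'contact_force': array([ 0.5668,  0.0433, -0.4309]), 'wrist_torque': array([-0.0682, -0.0158,  0.027 ]), 'gripper_force': np.float64(0.0), 'width': np.float64(0.0853)}
scene lever [0.5625 0.0325 0.1664 1.2893] 0.39549345230279565
knob [-0.0979 -0.0948]
knob [-0.0973 -0.0936]
top lever [0.562  0.0325 0.1685 1.2903] 0.6740325554421276
knob [-0.1021 -0.1009]
knob [-0.1023 -0.1009]h.py:23: RuntimeWarning: All-NaN slice encountered
  return np.mean(I,0).clip(0,255).astype(np.uint8), np.nan_to_num(np.nanmedian(D,0))
```

View pics/f_top.png

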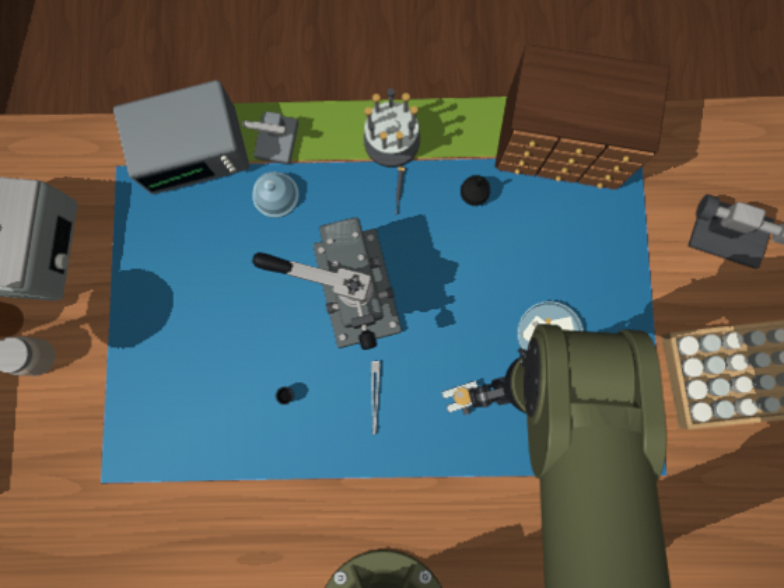

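The lever is seated at (352,283), the knob at (367,340) is back where it started, and the other things on the bench haven't moved.

```bash
python3 -c "
from station import ticket
print(ticket.close_job())"
```

```text
the job is handed in; nothing more can be done
None
```

The lever is home on the spindle, the knob is pushed fully back in to lock the hub, nothing else on the bench appears to have moved, and the job was handed in at about 28 s of the 61 s allowed; no verdict came back.

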